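# Pick the soft rubber mount out of the inspection row

## Robot

A 6-joint arm with a two-finger parallel gripper is mounted at the origin on the work surface. World frame = base frame: x ahead of the robot, y to its left, z up, the work surface at z = 0. Lengths are in mm, angles in rad, forces in N, time in s.
With the tool pointing down it reaches from about 350 to 775 mm from the base axis. Payload 7.3 kg.
Tool frame: the origin (TCP) lies midway between the tips of the shut fingers; the grasp point (between the pads) lies 19 mm behind it (grip_point_offset is the distance from the TCP to the grasp point, in mm); x points along the fingers, y is the direction in which the jaws open and shut, and the axes are right-handed (so a half turn about x gives the same grasp; the last joint's range is limited). The gripper opens to 92 mm and grips with 3 to 60 N. Pads are 19 mm wide; open, the fingers measure 130 mm over their backs; the gripper's body (75 mm by 190 mm) begins 47 mm behind the grasp point.
Start: joints at [-1.495, 0.342, 1.524, -0, 1.275, -0.146], TCP at [115.514, -512.154, 226.741] pointing down, gripper open.
Joint ranges: [-2.53, 2.53], [-0.77, 2.02], [0.04, 2.7], [-1, 4.14], [0.28, 2.66], [-3.11, 3.11]. Speed limits (rad/s): [2.57, 2.57, 3.14, 3.14, 3.14, 3.14].

## Interface

Orientations are given as a unit quaternion [w, x, y, z].
In Python, from workcell import * gives the robot as it stands.
- The arm moves only by the tool carry_out, never from a script. Its argument "motion" is a list of rows, each an object with "dp": the shift along the tool's x, y, z in cm, a list of three; "twist": the turn, a rotation vector about the tool's x, y, z in degrees, a list of three. In form: [{"dp": [dx, dy, dz], "twist": [ax, ay, az]}, ...]. A call has 1 to 20 rows; each row shifts and turns the pose as measured when the row begins, along the tool's axes as they then stand; what a row does not reach is not made up. A row lasts 1/12 s, in which the tool goes at most 41.7 mm and 7.16 degrees, less where a joint would pass 70% of its speed; a pose out of reach is approached as far as the arm can. A call is refused whole if a number of a shift passes 4.17 or a number of a turn 7.16, either way. A call with a gripper value outside its range is refused whole. "grip" is the closure, from 0 (fully open) to 1 (shut), set as the call begins (left out, the last holds). The fingers move at their own pace and stop on an object; the grip force is fixed at half the most. Time passes only in rows, so rows that do not move let the fingers close. It gives the time, the measured TCP pose, the force and the opening at its end, in the units of the state.
- observe(): the state, without advancing time (a new reading comes with each control period).
- camera(name): name is "scene" or "top"; returns the picture (384x512x3 uint8, red, green, blue); there is no depth.
- camera_params(name): a dict with "K" (3x3 intrinsics, pixels), "pose" (4x4, takes a point from camera to world coordinates). Camera axes: x right, y down, z forward; pixel columns grow to the right and rows downward; lengths in mm; the calibration is good to about 2 mm. A picture is of the moment at which its call begins. camera_params takes no time and is no camera call.
- job_done(): hands the job in, once; it reports no verdict.
The state is a dict: "time_s": time; "q": joint angles; "joint_velocities": joint speeds; "effort": joint torques, N m; "tool_pos": TCP position; "tcp_rot": TCP orientation; "ft_force": force on the tool from outside, world axes, zero at the start; "ft_torque": the same for the moment, N m; "finger_gap": finger opening in mm.
Only numpy, scipy, OpenCV 4.12 (cv2) and the standard library are available. Lean on these libraries where they do the work, as an engineer would, in place of code of your own. Each camera call takes 0.05 s, during which the arm holds its last target.

## Task

Three rubber-and-steel mounts that look alike stand on the granite of the measuring machine; one of them has gone soft. Squeeze them where they stand, between the fingers across the rubber, to find the soft one, lift it and set it down upright in the shallow white tray without dropping it. Leave the two hard mounts standing where they are.

Things in the scene. Friction and masses are not known exactly. Their poses are not given: they have to be found in the camera images.
- mount_a_center (a point): Centre (30 mm above the underside) of one of three like mounts, about 0.3 kg: steel foot 64 x 46 x 6 mm (x, y, z); on it an upright steel web 60 x 14 mm, top at 54 mm, bolt head to 60 mm; on both sides of the web a black rubber pad 50 mm long, 8 to 52 mm above the underside. Over the rubber it is 38 mm wide along its y: pinch it there, from above. z up, x along the web.
- mount_b_center (a point): Centre of a mount just like the first. Of the three exactly one is soft, which one cannot be seen and its place varies: squeezed with 10 N or more, the soft one gives to about 26 mm over the rubber (6 mm a side, then solid); a hard one stays wider than 35 mm. Both spring back when let go.
- mount_c_center (a point): Centre of a mount just like the first, same size, same axes, same point; soft or hard.
- mount_a_pad_l (a joint): How far one rubber pad of mount_a is pressed in towards the web, m: 0 untouched; in a squeeze both pads give alike, up to 0.006 in the soft mount and about 0.001 at most in a hard one.
- mount_b_pad_l (a joint): How far one rubber pad of mount_b is pressed in towards the web, m: 0 untouched; in a squeeze both pads give alike, up to 0.006 in the soft mount and about 0.001 at most in a hard one.
- mount_c_pad_l (a joint): How far one rubber pad of mount_c is pressed in towards the web, m: 0 untouched; in a squeeze both pads give alike, up to 0.006 in the soft mount and about 0.001 at most in a hard one.
- tray_in (a point): Shallow square white plastic tray, open on top, fixed to the granite: 170 x 170 mm outside, walls 4 mm thick and 22 mm high. This point is the centre of its inner floor, 4 mm above the granite; z up, x and y along its sides. Empty at the start.
Mind the look-alikes: they are no part of the job. Leave any yellow look-alike of the part that bears tray_in alone.

How it is judged (in metres and radians):
On the way, in this order (a step that is already met when the one before it is completed fails the run):
1. the soft mount is squeezed between the fingers while it still stands on the granite in its place (only the soft one's rubber can be pressed in by 2 mm a side) (((value of joint mount_a_pad_l above 0.002 m and height (world z) of mount_a_center below 0.04 m and distance of mount_a_center from where it was at the start of the episode below 0.03 m) or (value of joint mount_b_pad_l above 0.002 m and height (world z) of mount_b_center below 0.04 m and distance of mount_b_center from where it was at the start of the episode below 0.03 m) or (value of joint mount_c_pad_l above 0.002 m and height (world z) of mount_c_center below 0.04 m and distance of mount_c_center from where it was at the start of the episode below 0.03 m))), for 0.1 s.
2. that soft mount is lifted clear in the fingers (((value of joint mount_a_pad_l above 0.002 m and height (world z) of mount_a_center above 0.045 m) or (value of joint mount_b_pad_l above 0.002 m and height (world z) of mount_b_center above 0.045 m) or (value of joint mount_c_pad_l above 0.002 m and height (world z) of mount_c_center above 0.045 m))), for 0.1 s.
3. the soft mount is in the fingers over the tray (((value of joint mount_a_pad_l above 0.002 m and x of mount_a_center in the frame of tray_in between -0.065 and 0.065 m and y of mount_a_center in the frame of tray_in between -0.065 and 0.065 m) or (value of joint mount_b_pad_l above 0.002 m and x of mount_b_center in the frame of tray_in between -0.065 and 0.065 m and y of mount_b_center in the frame of tray_in between -0.065 and 0.065 m) or (value of joint mount_c_pad_l above 0.002 m and x of mount_c_center in the frame of tray_in between -0.065 and 0.065 m and y of mount_c_center in the frame of tray_in between -0.065 and 0.065 m))), for 0.1 s.
At the end, for the whole second after the job is handed in: The soft mount stands upright (within 10 degrees) on the floor of the tray, its centre within 65 mm of the tray's centre along each side; the two hard mounts stand upright within 30 mm of where they began; all three are at rest (((x of mount_a_center in the frame of tray_in between -0.065 and 0.065 m and y of mount_a_center in the frame of tray_in between -0.065 and 0.065 m and z of mount_a_center in the frame of tray_in between 0.02 and 0.04 m and distance of each of mount_b_center, mount_c_center from where it was at the start of the episode below 0.03 m) or (x of mount_b_center in the frame of tray_in between -0.065 and 0.065 m and y of mount_b_center in the frame of tray_in between -0.065 and 0.065 m and z of mount_b_center in the frame of tray_in between 0.02 and 0.04 m and distance of each of mount_a_center, mount_c_center from where it was at the start of the episode below 0.03 m) or (x of mount_c_center in the frame of tray_in between -0.065 and 0.065 m and y of mount_c_center in the frame of tray_in between -0.065 and 0.065 m and z of mount_c_center in the frame of tray_in between 0.02 and 0.04 m and distance of each of mount_a_center, mount_b_center from where it was at the start of the episode below 0.03 m)) and angle between each of mount_a_center, mount_b_center, mount_c_center's own z axis and vertical below 0.17 rad and linear speed of each of mount_a, mount_b, mount_c below 0.03 m/s); the robot touches nothing.
It fails at once if a mount is dropped (let go with its underside more than 50 mm above the granite) ((height (world z) of mount_a_center above 0.08 m and contact force between anything else and mount_a below 0.05 N) or (height (world z) of mount_b_center above 0.08 m and contact force between anything else and mount_b below 0.05 N) or (height (world z) of mount_c_center above 0.08 m and contact force between anything else and mount_c below 0.05 N)).
It also fails if it takes over 61 s, if anything falls off the work surface, if the arm or the gripper's body presses on something with over 40 N, if the wrist force passes 120 N, or if a joint passes its speed limit or range.

## Working session

There is one attempt and no reset: what is moved stays moved. The work goes in short steps, Python scripts to look and compute and a tool call to move; the robot and the scene stay as the last step left them, time stands still between calls to the robot, and variables do not carry over. Pictures are saved under pics/ and viewed, and the job is handed in when it is done.

Besides the shell and the picture viewer there is one more tool, called after "Call:" by a JSON object that holds its "name" and its "arguments", one argument or row to a line. carry_out: Moves the arm, as the interface text tells. Its arguments: {"type":"object","properties":{"motion":{"type":"array"},"grip":{"type":"number"}},"required":["motion"]}

```bash
ls; mkdir -p pics
python3 - <<'E'
from workcell import *
import cv2
for n in ["top","scene"]:
    im=camera(n); cv2.imwrite(f"pics/{n}0.png",im[:,:,::-1])
    p=camera_params(n); print(n,p["K"],p["pose"])
s=observe(); print(s)
E
```

```text
pics
top [[428.52995105   0.         262.20213985]
 [  0.         428.52995105 192.94981731]
 [  0.           0.           1.        ]] [[-1.74747174e-03 -9.97058731e-01  7.66213675e-02  3.67836485e+02]
 [-9.99997519e-01  1.84819735e-03  1.24369888e-03  8.00601236e+00]
 [-1.38165224e-03 -7.66190040e-02 -9.97059486e-01  1.09588692e+03]
 [ 0.00000000e+00  0.00000000e+00  0.00000000e+00  1.00000000e+00]]
scene [[358.62098871   0.         256.90250004]
 [  0.         358.62098871 192.20218897]
 [  0.           0.           1.        ]] [[ 5.51432330e-01  5.27785462e-01 -6.46037840e-01  1.07074098e+03]
 [ 8.34032024e-01 -3.65218866e-01  4.13528431e-01 -3.98447710e+02]
 [-1.76909131e-02 -7.66849194e-01 -6.41583467e-01  6.82597670e+02]
 [ 0.00000000e+00  0.00000000e+00  0.00000000e+00  1.00000000e+00]]
{'time_s': 0.1, 'q': array([-1.49498521e+00,  3.42634381e-01,  1.52490988e+00,  4.19618135e-06,
        1.27539291e+00, -1.45971566e-01]), 'joint_velocities': array([ 0.00052706, -0.00146279, -0.00415068,  0.00021448,  0.00055087,
        0.00153314]), 'effort': array([ 1.63008372e-03, -4.32004058e+01, -2.44695014e+01,  7.19258236e-02,
        5.26417745e-02, -6.18128183e-05]), 'tool_pos': array([ 115.49402637, -511.77419453,  226.12819934]), 'tcp_rot': array([ 0.07777595,  0.70278161,  0.07872598, -0.70274543]), 'ft_force': array([-0.21349965,  0.28831304, -0.33634344]), 'ft_torque': array([ 0.02712165, -0.04376812, -0.00736903]), 'finger_gap': 92.32859595639893}
```

View pics/top0.png

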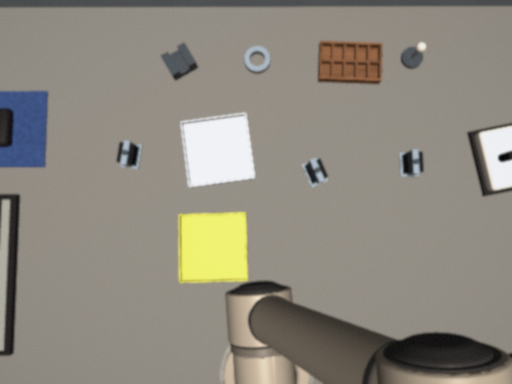

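View pics/scene0.png

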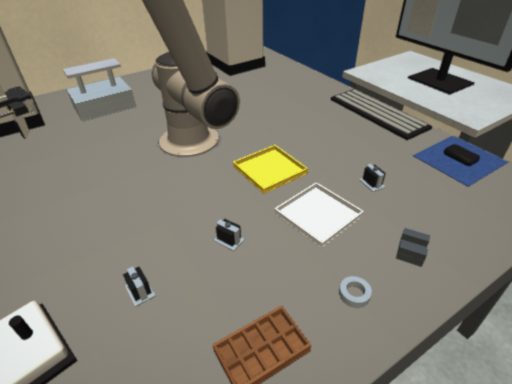

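The top view shows the three mounts near (129,153), (316,171) and (412,163). The white tray is near (218,150) and the yellow look-alike near (213,247). I'll enlarge the mounts.

Run:
```python
import cv2,numpy as np
im=cv2.imread("pics/top0.png")
cs=[cv2.resize(im[y-22:y+22,x-22:x+22],(396,396),interpolation=cv2.INTER_CUBIC) for x,y in [(129,153),(316,171)]]
cv2.imwrite("pics/c1.png",np.hstack(cs))
c=cv2.resize(im[141:185,390:434],(396,396),interpolation=cv2.INTER_CUBIC)
t=cv2.resize(im[100:200,168:268],(400,400),interpolation=cv2.INTER_CUBIC)[:396,:]
cv2.imwrite("pics/c2.png",np.hstack([c,t]))
```

```text
(no output)
```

View pics/c1.png

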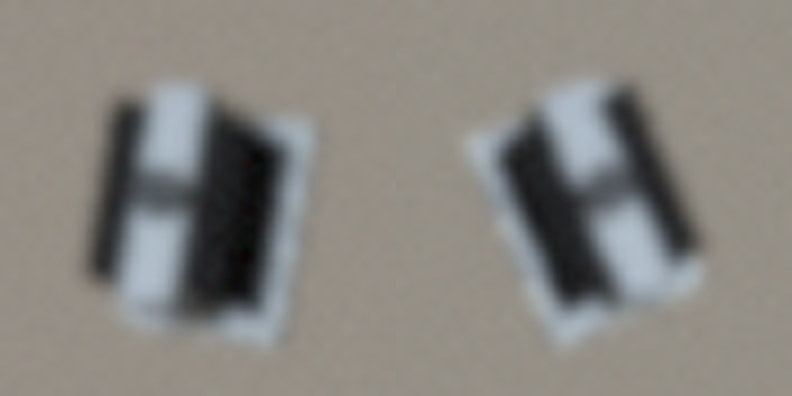

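View pics/c2.png

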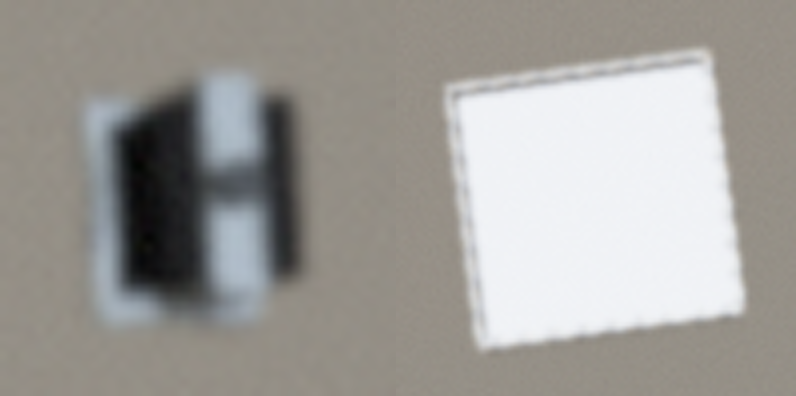

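```bash
cat > h.py <<'E'
from workcell import *
import numpy as np
from scipy.optimize import least_squares
def proj(n,P):
    p=camera_params(n);T=np.linalg.inv(p["pose"]);c=np.asarray(P)@T[:3,:3].T+T[:3,3]
    q=c@np.asarray(p["K"]).T; return q[:,:2]/q[:,2:]
def fit(n,L,uv,x0):
    L=np.array(L,float);uv=np.array(uv,float)
    def f(s):
        c,a=np.cos(s[2]),np.sin(s[2]);R=np.array([[c,-a,0],[a,c,0],[0,0,1]])
        return (proj(n,L@R.T+[s[0],s[1],0])-uv).ravel()
    r=least_squares(f,x0,x_scale=[100,100,1]); return r.x,r.fun.reshape(-1,2)
E
python3 - <<'E'
from h import *
np.set_printoptions(precision=2,suppress=True)
# mount x axis ~ world x (image up); image right = -y
FR,NR,NL,FL=[32,-23,6],[-32,-23,6],[-32,23,6],[32,23,6]; FE=[30,0,54]; B=[0,0,60]
u=lambda c,o,s:[(np.array(p)+.5)/s-.5+o for p in c]
D={"M1":([FR,NR,NL,FE,B],u([(313,120),(277,348),(120,318),(180,82),(162,190)],np.array([107,131]),9),[500,320,0]),
"M2":([FL,NL,NR,FE,B],u([(70,140),(166,345),(300,275),(179,82),(209,185)],np.array([294,149]),9),[480,-110,0]),
"M3":([FL,NL,NR,FE,B],u([(88,98),(105,322),(268,312),(228,75),(237,180)],np.array([390,141]),9),[480,-330,0]),
"tray":([[85,85,22],[85,-85,22],[-85,-85,22],[-85,85,22]],u([(48,86),(315,50),(349,312),(84,348)],np.array([168,100]),4),[500,110,0])}
for k,(L,uv,x0) in D.items():
    s,r=fit("top",L,uv,x0); print(k,s[:2],np.degrees(s[2]),"range",np.hypot(*s[:2]),r.ravel())
    print(" scene px of centre top",proj("scene",[[s[0],s[1],60],[s[0],s[1],0]]))
E
```

```text
M1 [549.71 346.96] -8.225096052553022 range 650.0483010785423 [ 0.26  0.29  0.2  -0.61 -0.05  0.21  0.2   0.3  -0.6  -0.19]
 scene px of centre top [[375.51 168.24]
 [371.65 184.33]]
M2 [ 505.97 -125.15] 22.740485066462128 range 521.2200209588715 [ 0.18 -0.4  -0.59 -0.27  1.05  0.55 -1.23  0.35  0.61 -0.23]
 scene px of centre top [[227.28 224.72]
 [228.94 241.37]]
M3 [ 526.51 -367.21] 3.0145150244067414 range 641.9130099836905 [-0.2   0.24 -0.12  0.08 -0.28  0.22 -0.15 -0.28  0.72 -0.23]
 scene px of centre top [[133.43 276.13]
 [139.82 292.67]]
tray [561.81 122.73] 7.783394829776271 range 575.0594162214899 [ 0.35 -0.12 -0.26 -0.14  0.29  0.01 -0.38  0.23]
 scene px of centre top [[319.62 199.23]
 [317.55 215.75]]
```

```bash
cat >> h.py <<'E'
from scipy.spatial.transform import Rotation as Ro
T={"M1":(549.7,347,-8.2),"M2":(506,-125.2,23),"M3":(526.5,-367.2,3),"tray":(561.8,122.7,7.8)}
def rep(t=None,z=None):
    np.set_printoptions(precision=2,suppress=True)
    s=observe(); q=s["tcp_rot"]; R=Ro.from_quat(q,scalar_first=True); M=R.as_matrix()
    print("t",s["time_s"],"pos",s["tool_pos"],"gap",s["finger_gap"],"F",s["ft_force"],"q",s["q"]); 
    if t is None: return
    x,y,a=T[t] if isinstance(t,str) else t
    d=np.array([x,y,z])-s["tool_pos"]; print("dp total cm (tool)",M.T@d/10)
    a=np.radians(a); 
    for sg in (1,-1):
        X=np.array([0,0,-1.]);Y=sg*np.array([-np.sin(a),np.cos(a),0]);Z=np.cross(X,Y)
        W=np.array([X,Y,Z]).T
        print("twist total deg",np.degrees(Ro.from_matrix(M.T@W).as_rotvec()),"dp after twist frame",W.T@d/10)
E
python3 -c "
from h import *; rep('M3',110)"
```

```text
t 0.1 pos [ 115.49 -511.77  226.13] gap 92.32859595639893 F [-0.21  0.29 -0.34] q [-1.49  0.34  1.52  0.    1.28 -0.15]
dp total cm (tool) [ 11.63  -5.05 -43.27]
twist total deg [-170.29   -0.11   -0.01] dp after twist frame [11.61 12.29 41.8 ]
twist total deg [ 9.71 -0.    0.08] dp after twist frame [ 11.61 -12.29 -41.8 ]
```

Call:
{"name": "carry_out", "arguments": {
  "motion": [
    {"dp": [0.9, -0.42, -3.6], "twist": [0, 0, 0]},
    {"dp": [0.9, -0.42, -3.6], "twist": [0, 0, 0]},
    {"dp": [0.9, -0.42, -3.6], "twist": [0, 0, 0]},
    {"dp": [0.9, -0.42, -3.6], "twist": [0, 0, 0]},
    {"dp": [0.9, -0.42, -3.6], "twist": [0, 0, 0]},
    {"dp": [0.9, -0.42, -3.6], "twist": [0, 0, 0]},
    {"dp": [0.9, -0.42, -3.6], "twist": [0, 0, 0]},
    {"dp": [0.9, -0.42, -3.6], "twist": [0, 0, 0]},
    {"dp": [0.9, -0.42, -3.6], "twist": [0, 0, 0]},
    {"dp": [0.9, -0.42, -3.6], "twist": [0, 0, 0]},
    {"dp": [0.9, -0.42, -3.6], "twist": [0, 0, 0]},
    {"dp": [0.9, -0.42, -3.6], "twist": [0, 0, 0]},
    {"dp": [0, 0, 0], "twist": [4.8, 0, 0]},
    {"dp": [0, 0, 0], "twist": [4.8, 0, 0]},
    {"dp": [0, 0, 0], "twist": [0, 0, 0]}
  ],
  "grip": 0
}}

```text
time_s: 1.35
tool_pos: [542.4, -358.4, 103.2]
tcp_rot: [-0.012, -0.703, -0.018, 0.71]
ft_force: [0.1, -0.7, -0.4]
finger_gap: 92.1
```

```bash
python3 -c "
from h import *; rep('M3',110)"
```

```text
t 1.35 pos [ 542.42 -358.44  103.2 ] gap 92.07024100838859 F [ 0.06 -0.7  -0.36] q [-0.7   0.68  1.3  -0.    1.17  0.83]
dp total cm (tool) [-0.67  0.8   1.63]
twist total deg [179.48   0.77  -0.86] dp after twist frame [-0.68 -0.79 -1.64]
twist total deg [-0.52  0.55  0.49] dp after twist frame [-0.68  0.79  1.64]
```

Call:
{"name": "carry_out", "arguments": {
  "motion": [
    {"dp": [0, 0.8, 1.6], "twist": [-0.5, 0.5, 0.5]},
    {"dp": [0, 0, 0], "twist": [0, 0, 0]},
    {"dp": [0, 0, 0], "twist": [0, 0, 0]}
  ]
}}

```text
time_s: 1.6
tool_pos: [526.2, -366.2, 101.6]
tcp_rot: [-0.021, -0.706, -0.022, 0.708]
ft_force: [-0.0, 0.3, -0.1]
finger_gap: 91.7
```

```bash
python3 -c "
from h import *; import cv2
rep('M3',14)
im=camera('scene')[230:350,70:210,::-1]; im2=camera('top')[100:220,342:482,::-1]
cv2.imwrite('pics/m3.png',cv2.resize(np.hstack([im,im2]),None,fx=2.8,fy=2.8,interpolation=2))"
```

```text
t 1.6 pos [ 526.19 -366.22  101.59] gap 91.74936992498534 F [-0.03  0.28 -0.06] q [-0.73  0.67  1.34 -0.    1.14  0.78]
dp total cm (tool) [ 8.76  0.12 -0.05]
twist total deg [-179.57   -0.17    0.25] dp after twist frame [ 8.76 -0.1   0.03]
twist total deg [0.43 0.16 0.11] dp after twist frame [ 8.76  0.1  -0.03]
```

View pics/m3.png

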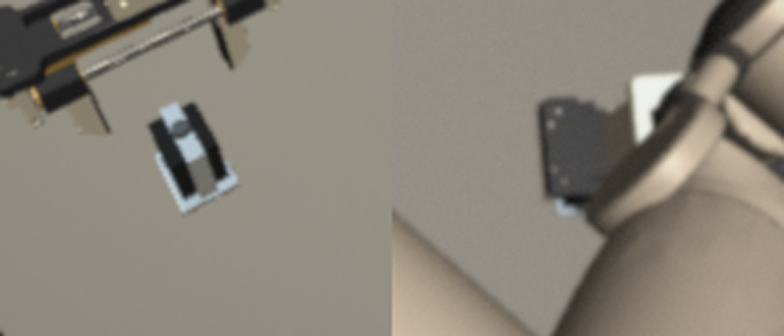

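The scene crop shows the open fingers above M3, one on each side of its web, so I'll go down.

Call:
{"name": "carry_out", "arguments": {
  "motion": [
    {"dp": [1.5, 0.1, 0], "twist": [0, 0, 0]},
    {"dp": [1.5, 0, 0], "twist": [0, 0, 0]},
    {"dp": [1.5, 0, 0], "twist": [0, 0, 0]},
    {"dp": [1.5, 0, 0], "twist": [0, 0, 0]},
    {"dp": [1.3, 0, 0], "twist": [0, 0, 0]},
    {"dp": [0.7, 0, 0], "twist": [0, 0, 0]},
    {"dp": [0, 0, 0], "twist": [0, 0, 0]}
  ]
}}

```text
time_s: 2.28
tool_pos: [529.0, -369.3, 21.8]
tcp_rot: [0.023, 0.708, 0.021, -0.706]
ft_force: [0.0, 1.2, 0.2]
finger_gap: 91.6
```

```bash
python3 -c "
from h import *; rep('M3',14)"
```

```text
t 2.2833 pos [ 528.98 -369.3    21.76] gap 91.62292164443818 F [0.05 1.23 0.22] q [-0.73  0.76  1.4  -0.    0.98  0.78]
dp total cm (tool) [ 0.77 -0.23  0.24]
twist total deg [-179.43    0.25   -0.24] dp after twist frame [ 0.78  0.22 -0.24]
twist total deg [ 0.56 -0.15 -0.16] dp after twist frame [ 0.78 -0.22  0.24]
```

Call:
{"name": "carry_out", "arguments": {
  "motion": [
    {"dp": [0.5, -0.2, 0.2], "twist": [0.5, 0, 0]},
    {"dp": [0, 0, 0], "twist": [0, 0, 0]},
    {"dp": [0, 0, 0], "twist": [0, 0, 0]}
  ]
}}

```text
time_s: 2.53
tool_pos: [527.5, -367.7, 17.6]
tcp_rot: [0.02, 0.708, 0.017, -0.705]
ft_force: [0.0, -0.2, 0.1]
finger_gap: 92.1
```

Call:
{"name": "carry_out", "arguments": {
  "motion": [
    {"dp": [0, 0, 0], "twist": [0, 0, 0]},
    {"dp": [0, 0, 0], "twist": [0, 0, 0]},
    {"dp": [0, 0, 0], "twist": [0, 0, 0]},
    {"dp": [0, 0, 0], "twist": [0, 0, 0]},
    {"dp": [0, 0, 0], "twist": [0, 0, 0]},
    {"dp": [0, 0, 0], "twist": [0, 0, 0]},
    {"dp": [0, 0, 0], "twist": [0, 0, 0]},
    {"dp": [0, 0, 0], "twist": [0, 0, 0]},
    {"dp": [0, 0, 0], "twist": [0, 0, 0]},
    {"dp": [0, 0, 0], "twist": [0, 0, 0]}
  ],
  "grip": 1
}}

```text
time_s: 3.37
tool_pos: [528.8, -368.4, 20.8]
tcp_rot: [0.021, 0.71, 0.016, -0.704]
ft_force: [0.2, -0.7, 0.3]
finger_gap: 35.6
```

Call:
{"name": "carry_out", "arguments": {
  "motion": [
    {"dp": [0, 0, 0], "twist": [0, 0, 0]},
    {"dp": [0, 0, 0], "twist": [0, 0, 0]},
    {"dp": [0, 0, 0], "twist": [0, 0, 0]},
    {"dp": [0, 0, 0], "twist": [0, 0, 0]}
  ]
}}

```text
time_s: 3.7
tool_pos: [528.7, -368.4, 20.8]
tcp_rot: [0.021, 0.71, 0.016, -0.704]
ft_force: [0.6, 0.4, 0.4]
finger_gap: 35.6
```

```bash
python3 -c "
from h import *; rep('M3',14)"
```

```text
t 3.7 pos [ 528.74 -368.44   20.78] gap 35.55106919948075 F [0.56 0.38 0.39] q [-0.73  0.76  1.41  0.    0.97  0.79]
dp total cm (tool) [ 0.68 -0.14  0.22]
twist total deg [-179.96    0.59   -0.67] dp after twist frame [ 0.68  0.14 -0.22]
twist total deg [ 0.04 -0.42 -0.38] dp after twist frame [ 0.68 -0.14  0.22]
```

M3 held at 35.6 mm, so it is hard. I'll let go and rise.

Call:
{"name": "carry_out", "arguments": {
  "motion": [
    {"dp": [0, 0, 0], "twist": [0, 0, 0]},
    {"dp": [0, 0, 0], "twist": [0, 0, 0]},
    {"dp": [0, 0, 0], "twist": [0, 0, 0]},
    {"dp": [0, 0, 0], "twist": [0, 0, 0]},
    {"dp": [0, 0, 0], "twist": [0, 0, 0]},
    {"dp": [0, 0, 0], "twist": [0, 0, 0]},
    {"dp": [0, 0, 0], "twist": [0, 0, 0]},
    {"dp": [-2, 0, 0], "twist": [0, 0, 0]},
    {"dp": [-2, 0, 0], "twist": [0, 0, 0]},
    {"dp": [-2, 0, 0], "twist": [0, 0, 0]},
    {"dp": [-2, 0, 0], "twist": [0, 0, 0]},
    {"dp": [-1, 0, 0], "twist": [0, 0, 0]},
    {"dp": [0, 0, 0], "twist": [0, 0, 0]}
  ],
  "grip": 0
}}

```text
time_s: 4.78
tool_pos: [527.0, -367.3, 112.0]
tcp_rot: [0.02, 0.708, 0.018, -0.705]
ft_force: [0.3, -0.3, 0.2]
finger_gap: 91.6
```

```bash
python3 -c "
from h import *; rep('M2',110)"
```

```text
t 4.7833 pos [ 526.97 -367.3   112.01] gap 91.55806590501622 F [ 0.3  -0.27  0.17] q [-0.73  0.65  1.33  0.    1.15  0.79]
dp total cm (tool) [  0.11 -24.29   0.81]
twist total deg [160.05  -0.35   0.25] dp after twist frame [ 0.2  23.11  7.53]
twist total deg [-19.95  -0.18  -0.25] dp after twist frame [  0.2  -23.11  -7.53]
```

Call:
{"name": "carry_out", "arguments": {
  "motion": [
    {"dp": [0, -3.4, 0.1], "twist": [0, 0, 0]},
    {"dp": [0, -3.4, 0.1], "twist": [0, 0, 0]},
    {"dp": [0, -3.4, 0.1], "twist": [0, 0, 0]},
    {"dp": [0, -3.4, 0.1], "twist": [0, 0, 0]},
    {"dp": [0, -3.4, 0.1], "twist": [0, 0, 0]},
    {"dp": [0, -3.4, 0.1], "twist": [0, 0, 0]},
    {"dp": [0, -3, 0.1], "twist": [0, 0, 0]},
    {"dp": [0, 0, 0], "twist": [-6.7, 0, 0]},
    {"dp": [0, 0, 0], "twist": [-6.7, 0, 0]},
    {"dp": [0, 0, 0], "twist": [-6.5, 0, 0]},
    {"dp": [0, 0, 0], "twist": [0, 0, 0]}
  ]
}}

```text
time_s: 5.7
tool_pos: [501.0, -122.3, 100.3]
tcp_rot: [-0.144, -0.69, -0.145, 0.694]
ft_force: [0.4, -0.1, 0.6]
finger_gap: 91.5
```

```bash
python3 -c "
from h import *; rep('M2',100)"
```

```text
t 5.7 pos [ 500.98 -122.29  100.32] gap 91.50489614697119 F [ 0.4  -0.07  0.62] q [-0.39  0.47  1.72 -0.    0.96  0.77]
dp total cm (tool) [ 0.03  0.47 -0.34]
twist total deg [-179.41   -0.19    0.51] dp after twist frame [ 0.03 -0.46  0.35]
twist total deg [0.59 0.32 0.12] dp after twist frame [ 0.03  0.46 -0.35]
```

Call:
{"name": "carry_out", "arguments": {
  "motion": [
    {"dp": [0, 0.5, -0.3], "twist": [0.6, 0.3, 0]},
    {"dp": [0, 0, 0], "twist": [0, 0, 0]},
    {"dp": [1.5, 0, 0], "twist": [0, 0, 0]},
    {"dp": [1.5, 0, 0], "twist": [0, 0, 0]},
    {"dp": [1.5, 0, 0], "twist": [0, 0, 0]},
    {"dp": [0, 0, 0], "twist": [0, 0, 0]}
  ]
}}

```text
time_s: 6.2
tool_pos: [506.7, -127.6, 52.3]
tcp_rot: [0.133, 0.695, 0.134, -0.694]
ft_force: [-0.8, 0.1, -0.6]
finger_gap: 91.8
```

```bash
python3 -c "
from h import *; import cv2
rep('M2',14)
im=camera('scene')[170:290,160:300,::-1]
cv2.imwrite('pics/m2.png',cv2.resize(im,None,fx=4,fy=4,interpolation=2))"
```

```text
t 6.2 pos [ 506.7  -127.59   52.27] gap 91.82529384042728 F [-0.75  0.13 -0.63] q [-0.39  0.55  1.75  0.    0.85  0.8 ]
dp total cm (tool) [ 3.83 -0.24 -0.02]
twist total deg [178.75   0.14   0.07] dp after twist frame [3.83 0.25 0.03]
twist total deg [-1.25 -0.05  0.09] dp after twist frame [ 3.83 -0.25 -0.03]
```

View pics/m2.png

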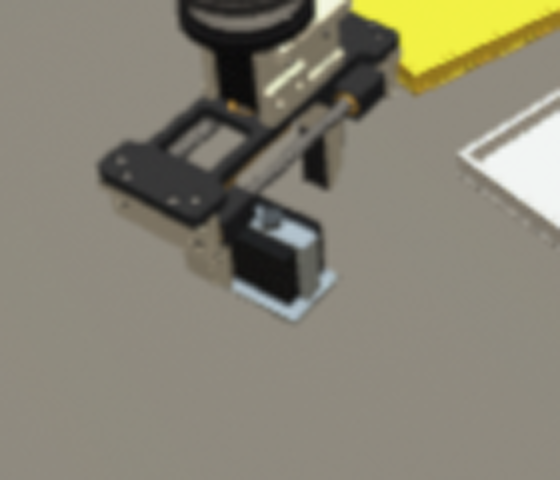

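The fingers straddle M2, at about crop (275,255), so I'll go down and squeeze.

Call:
{"name": "carry_out", "arguments": {
  "motion": [
    {"dp": [1.2, -0.2, 0], "twist": [-1.2, 0, 0]},
    {"dp": [1.2, 0, 0], "twist": [0, 0, 0]},
    {"dp": [0.9, 0, 0], "twist": [0, 0, 0]},
    {"dp": [0.3, 0, 0], "twist": [0, 0, 0]},
    {"dp": [0, 0, 0], "twist": [0, 0, 0]}
  ]
}}

```text
time_s: 6.67
tool_pos: [509.4, -128.3, 19.4]
tcp_rot: [0.139, 0.696, 0.137, -0.691]
ft_force: [0.0, -0.2, -0.8]
finger_gap: 91.8
```

```bash
python3 -c "
from h import *
rep('M2',15)"
```

```text
t 6.6667 pos [ 509.43 -128.25   19.41] gap 91.83897325529165 F [ 0.05 -0.21 -0.81] q [-0.39  0.6   1.77  0.    0.77  0.78]
dp total cm (tool) [ 0.44 -0.41  0.2 ]
twist total deg [179.53  -0.34   0.54] dp after twist frame [ 0.44  0.41 -0.2 ]
twist total deg [-0.47 -0.35 -0.21] dp after twist frame [ 0.44 -0.41  0.2 ]
```

Call:
{"name": "carry_out", "arguments": {
  "motion": [
    {"dp": [0.3, -0.4, 0.2], "twist": [-0.4, -0.3, -0.2]},
    {"dp": [0, 0, 0], "twist": [0, 0, 0]}
  ]
}}

```text
time_s: 6.83
tool_pos: [506.3, -125.5, 17.1]
tcp_rot: [0.141, 0.693, 0.14, -0.693]
ft_force: [-0.7, 0.2, -0.7]
finger_gap: 91.9
```

Call:
{"name": "carry_out", "arguments": {
  "motion": [
    {"dp": [0, 0, 0], "twist": [0, 0, 0]},
    {"dp": [0, 0, 0], "twist": [0, 0, 0]},
    {"dp": [0, 0, 0], "twist": [0, 0, 0]},
    {"dp": [0, 0, 0], "twist": [0, 0, 0]},
    {"dp": [0, 0, 0], "twist": [0, 0, 0]},
    {"dp": [0, 0, 0], "twist": [0, 0, 0]},
    {"dp": [0, 0, 0], "twist": [0, 0, 0]},
    {"dp": [0, 0, 0], "twist": [0, 0, 0]},
    {"dp": [0, 0, 0], "twist": [0, 0, 0]},
    {"dp": [0, 0, 0], "twist": [0, 0, 0]},
    {"dp": [0, 0, 0], "twist": [0, 0, 0]},
    {"dp": [0, 0, 0], "twist": [0, 0, 0]}
  ],
  "grip": 1
}}

```text
time_s: 7.83
tool_pos: [507.3, -125.5, 19.1]
tcp_rot: [0.141, 0.694, 0.14, -0.692]
ft_force: [-0.5, 0.2, 0.8]
finger_gap: 35.7
```

```bash
python3 -c "
from h import *
rep('M2',15)"
```

```text
t 7.8333 pos [ 507.35 -125.53   19.11] gap 35.70342404954484 F [-0.49  0.23  0.77] q [-0.39  0.6   1.77  0.    0.77  0.78]
dp total cm (tool) [ 0.41 -0.08  0.11]
twist total deg [179.89  -0.25   0.32] dp after twist frame [ 0.41  0.08 -0.11]
twist total deg [-0.11 -0.2  -0.16] dp after twist frame [ 0.41 -0.08  0.11]
```

M2 held at 35.7 mm, so it is hard too. I'll let go and go to M1.

Call:
{"name": "carry_out", "arguments": {
  "motion": [
    {"dp": [0, 0, 0], "twist": [0, 0, 0]},
    {"dp": [0, 0, 0], "twist": [0, 0, 0]},
    {"dp": [0, 0, 0], "twist": [0, 0, 0]},
    {"dp": [0, 0, 0], "twist": [0, 0, 0]},
    {"dp": [0, 0, 0], "twist": [0, 0, 0]},
    {"dp": [0, 0, 0], "twist": [0, 0, 0]},
    {"dp": [0, 0, 0], "twist": [0, 0, 0]},
    {"dp": [-2, 0, 0], "twist": [0, 0, 0]},
    {"dp": [-2, 0, 0], "twist": [0, 0, 0]},
    {"dp": [-2, 0, 0], "twist": [0, 0, 0]},
    {"dp": [-2, 0, 0], "twist": [0, 0, 0]},
    {"dp": [-1.5, 0, 0], "twist": [0, 0, 0]},
    {"dp": [0, 0, 0], "twist": [6.5, 0, 0]},
    {"dp": [0, 0, 0], "twist": [6.5, 0, 0]},
    {"dp": [0, 0, 0], "twist": [6.5, 0, 0]},
    {"dp": [0, 0, 0], "twist": [6.5, 0, 0]},
    {"dp": [0, 0, 0], "twist": [5, 0, 0]},
    {"dp": [0, 0, 0], "twist": [0, 0, 0]}
  ],
  "grip": 0
}}

```text
time_s: 9.33
tool_pos: [506.5, -125.5, 119.0]
tcp_rot: [-0.059, 0.706, -0.059, -0.703]
ft_force: [0.8, 1.1, 0.6]
finger_gap: 91.6
```

```bash
python3 -c "
from h import *
rep('M1',115)"
```

```text
t 9.3333 pos [ 506.55 -125.47  119.02] gap 91.57548047440811 F [0.84 1.13 0.64] q [-0.39  0.45  1.69  0.    1.    1.35]
dp total cm (tool) [  0.35 -47.31   3.59]
twist total deg [178.64  -0.07   0.39] dp after twist frame [ 0.4  47.38 -2.47]
twist total deg [-1.36 -0.25 -0.04] dp after twist frame [  0.4  -47.38   2.47]
```

Call:
{"name": "carry_out", "arguments": {
  "motion": [
    {"dp": [0, -3.6, 0.3], "twist": [-1.3, 0, 0]},
    {"dp": [0, -3.6, 0.2], "twist": [0, 0, 0]},
    {"dp": [0, -3.6, 0.2], "twist": [0, 0, 0]},
    {"dp": [0, -3.6, 0.2], "twist": [0, 0, 0]},
    {"dp": [0, -3.6, 0.2], "twist": [0, 0, 0]},
    {"dp": [0, -3.6, 0.2], "twist": [0, 0, 0]},
    {"dp": [0, -3.6, 0.2], "twist": [0, 0, 0]},
    {"dp": [0, -3.6, 0.2], "twist": [0, 0, 0]},
    {"dp": [0, -3.6, 0.2], "twist": [0, 0, 0]},
    {"dp": [0, -3.6, 0.2], "twist": [0, 0, 0]},
    {"dp": [0, -3.6, 0.2], "twist": [0, 0, 0]},
    {"dp": [0, -3.6, 0.2], "twist": [0, 0, 0]},
    {"dp": [0, -2.6, 0.1], "twist": [0, 0, 0]},
    {"dp": [0, 0, 0], "twist": [0, 0, 0]}
  ]
}}

```text
time_s: 10.5
tool_pos: [541.2, 351.3, 116.8]
tcp_rot: [-0.037, 0.708, -0.038, -0.704]
ft_force: [-1.4, -0.1, -1.0]
finger_gap: 92.0
```

```bash
python3 -c "
from h import *
rep('M1',60)"
```

```text
t 10.5 pos [541.21 351.34 116.77] gap 92.0494670935368 F [-1.36 -0.11 -1.02] q [ 0.46  0.65  1.32 -0.01  1.17  2.14]
dp total cm (tool) [ 5.68  0.33 -0.85]
twist total deg [-177.87    0.11   -0.59] dp after twist frame [ 5.68 -0.31  0.9 ]
twist total deg [ 2.13 -0.38 -0.07] dp after twist frame [ 5.68  0.31 -0.9 ]
```

Call:
{"name": "carry_out", "arguments": {
  "motion": [
    {"dp": [0, 0.3, -0.9], "twist": [2.1, -0.4, 0]},
    {"dp": [0, 0, 0], "twist": [0, 0, 0]},
    {"dp": [1.5, 0, 0], "twist": [0, 0, 0]},
    {"dp": [1.5, 0, 0], "twist": [0, 0, 0]},
    {"dp": [1.5, 0, 0], "twist": [0, 0, 0]},
    {"dp": [1, 0, 0], "twist": [0, 0, 0]},
    {"dp": [0, 0, 0], "twist": [0, 0, 0]}
  ]
}}

```text
time_s: 11.08
tool_pos: [548.4, 345.8, 59.4]
tcp_rot: [0.043, -0.705, 0.045, 0.706]
ft_force: [0.4, 0.6, -0.1]
finger_gap: 92.0
```

```bash
python3 -c "
from h import *; import cv2
rep('M1',14)
im=camera('scene')[110:230,305:445,::-1]
cv2.imwrite('pics/m1.png',cv2.resize(im,None,fx=4,fy=4,interpolation=2))"
```

```text
t 11.0833 pos [548.39 345.84  59.39] gap 91.95707654116626 F [ 0.36  0.64 -0.05] q [ 0.45  0.72  1.35 -0.    1.07  2.14]
dp total cm (tool) [ 4.54 -0.14 -0.12]
twist total deg [-178.89    0.25    0.08] dp after twist frame [4.54 0.13 0.11]
twist total deg [ 1.1   0.05 -0.16] dp after twist frame [ 4.54 -0.13 -0.11]
```

View pics/m1.png

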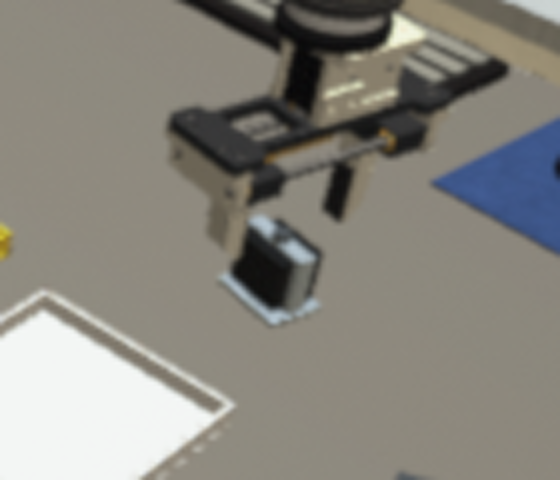

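The fingers sit one on each side of M1, at about crop (275,270), so I'll go down.

Call:
{"name": "carry_out", "arguments": {
  "motion": [
    {"dp": [1.4, -0.1, -0.1], "twist": [1.1, 0, 0]},
    {"dp": [1.4, 0, 0], "twist": [0, 0, 0]},
    {"dp": [1, 0, 0], "twist": [0, 0, 0]},
    {"dp": [0.5, 0, 0], "twist": [0, 0, 0]},
    {"dp": [0, 0, 0], "twist": [0, 0, 0]}
  ]
}}

```text
time_s: 11.55
tool_pos: [552.1, 346.7, 17.1]
tcp_rot: [-0.052, 0.707, -0.051, -0.704]
ft_force: [0.5, 0.1, 0.3]
finger_gap: 91.8
```

```bash
python3 -c "
from h import *
rep('M1',14)"
```

```text
t 11.55 pos [552.11 346.71  17.08] gap 91.77871166930758 F [0.5  0.08 0.28] q [ 0.44  0.78  1.38 -0.    0.98  2.16]
dp total cm (tool) [0.31 0.01 0.24]
twist total deg [179.83   0.06   0.42] dp after twist frame [ 0.31 -0.01 -0.24]
twist total deg [-0.17 -0.27  0.04] dp after twist frame [0.31 0.01 0.24]
```

Call:
{"name": "carry_out", "arguments": {
  "motion": [
    {"dp": [0.2, 0, 0.2], "twist": [0, -0.2, 0]},
    {"dp": [0, 0, 0], "twist": [0, 0, 0]},
    {"dp": [0, 0, 0], "twist": [0, 0, 0]},
    {"dp": [0, 0, 0], "twist": [0, 0, 0]},
    {"dp": [0, 0, 0], "twist": [0, 0, 0]},
    {"dp": [0, 0, 0], "twist": [0, 0, 0]},
    {"dp": [0, 0, 0], "twist": [0, 0, 0]},
    {"dp": [0, 0, 0], "twist": [0, 0, 0]},
    {"dp": [0, 0, 0], "twist": [0, 0, 0]},
    {"dp": [0, 0, 0], "twist": [0, 0, 0]},
    {"dp": [0, 0, 0], "twist": [0, 0, 0]},
    {"dp": [0, 0, 0], "twist": [0, 0, 0]},
    {"dp": [0, 0, 0], "twist": [0, 0, 0]},
    {"dp": [0, 0, 0], "twist": [0, 0, 0]},
    {"dp": [0, 0, 0], "twist": [0, 0, 0]}
  ],
  "grip": 1
}}

```text
time_s: 12.8
tool_pos: [551.3, 347.5, 17.6]
tcp_rot: [-0.052, 0.707, -0.051, -0.704]
ft_force: [-0.1, 0.9, 0.6]
finger_gap: 25.7
```

```bash
python3 -c "
from h import *
rep('M1',14)"
```

```text
t 12.8 pos [551.34 347.49  17.57] gap 25.681814957421583 F [-0.14  0.85  0.63] q [ 0.45  0.78  1.38 -0.    0.98  2.16]
dp total cm (tool) [0.36 0.07 0.16]
twist total deg [179.84   0.22   0.39] dp after twist frame [ 0.36 -0.07 -0.16]
twist total deg [-0.16 -0.25  0.14] dp after twist frame [0.36 0.07 0.16]
```

M1 gives to 25.7 mm, so it is the soft one. I'll lift it gently.

Call:
{"name": "carry_out", "arguments": {
  "motion": [
    {"dp": [-0.4, 0, 0], "twist": [0, 0, 0]},
    {"dp": [-0.8, 0, 0], "twist": [0, 0, 0]},
    {"dp": [-1, 0, 0], "twist": [0, 0, 0]},
    {"dp": [-1, 0, 0], "twist": [0, 0, 0]},
    {"dp": [-1, 0, 0], "twist": [0, 0, 0]},
    {"dp": [-0.5, 0, 0], "twist": [0, 0, 0]},
    {"dp": [0, 0, 0], "twist": [0, 0, 0]},
    {"dp": [0, 0, 0], "twist": [0, 0, 0]}
  ]
}}

```text
time_s: 13.47
tool_pos: [550.7, 347.6, 69.7]
tcp_rot: [-0.052, 0.707, -0.051, -0.704]
ft_force: [0.1, 0.2, -2.3]
finger_gap: 25.7
```

```bash
python3 -c "
from h import *; import cv2
rep('tray',65)
im=camera('scene')[110:230,305:445,::-1]
cv2.imwrite('pics/m1l.png',cv2.resize(im,None,fx=4,fy=4,interpolation=2))"
```

```text
t 13.4667 pos [550.66 347.59  69.71] gap 25.683131042074926 F [ 0.09  0.23 -2.29] q [0.45 0.71 1.34 0.   1.08 2.16]
dp total cm (tool) [ 0.43 22.09 -4.37]
twist total deg [163.84   0.17   0.34] dp after twist frame [  0.47 -22.43  -1.95]
twist total deg [-16.16  -0.23   0.12] dp after twist frame [ 0.47 22.43  1.95]
```

View pics/m1l.png

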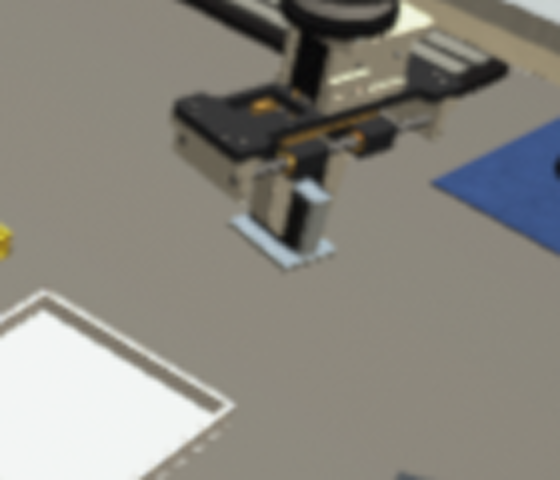

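M1 is upright in the fingers, about 52 mm clear of the granite. I'll carry it over the tray.

Call:
{"name": "carry_out", "arguments": {
  "motion": [
    {"dp": [0, 0.8, -0.2], "twist": [0, 0, 0]},
    {"dp": [0, 1.5, -0.3], "twist": [0, 0, 0]},
    {"dp": [0, 2, -0.4], "twist": [0, 0, 0]},
    {"dp": [0, 2, -0.4], "twist": [0, 0, 0]},
    {"dp": [0, 2, -0.4], "twist": [0, 0, 0]},
    {"dp": [0, 2, -0.4], "twist": [0, 0, 0]},
    {"dp": [0, 2, -0.4], "twist": [0, 0, 0]},
    {"dp": [0, 2, -0.4], "twist": [0, 0, 0]},
    {"dp": [0, 2, -0.4], "twist": [0, 0, 0]},
    {"dp": [0, 2, -0.4], "twist": [0, 0, 0]},
    {"dp": [0, 1.5, -0.3], "twist": [0, 0, 0]},
    {"dp": [0, 0.8, -0.1], "twist": [0, 0, 0]},
    {"dp": [0, 0, 0], "twist": [-3, 0, 0]},
    {"dp": [0, 0, 0], "twist": [-5, 0, 0]},
    {"dp": [0, 0, 0], "twist": [-5, 0, 0]},
    {"dp": [0, 0, 0], "twist": [-3, 0, 0]},
    {"dp": [0, 0, 0], "twist": [0, 0, 0]}
  ]
}}

```text
time_s: 14.93
tool_pos: [553.1, 108.7, 62.1]
tcp_rot: [-0.05, -0.701, -0.048, 0.71]
ft_force: [-0.6, 0.2, -2.3]
finger_gap: 25.8
```

```bash
python3 -c "
from h import *; import cv2
rep('tray',21.5)
im=camera('scene')[130:250,250:390,::-1]
cv2.imwrite('pics/tr.png',cv2.resize(im,None,fx=4,fy=4,interpolation=2))"
```

```text
t 14.9333 pos [553.14 108.75  62.09] gap 25.82135779378118 F [-0.64  0.24 -2.34] q [ 0.06  0.6   1.61 -0.    0.95  1.49]
dp total cm (tool) [ 4.04 -1.27 -1.1 ]
twist total deg [-179.82    0.23    1.13] dp after twist frame [4.06 1.26 1.05]
twist total deg [ 0.18  0.72 -0.15] dp after twist frame [ 4.06 -1.26 -1.05]
```

View pics/tr.png

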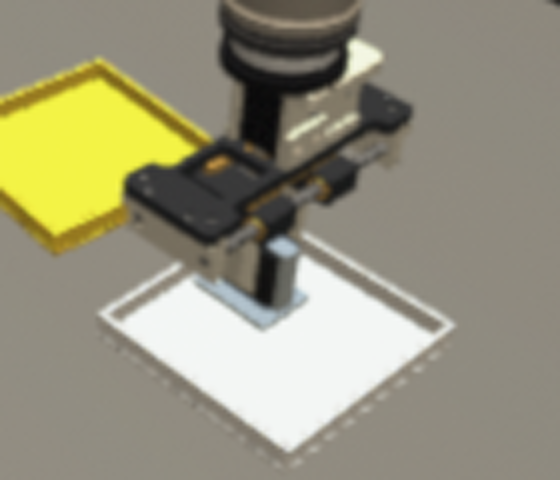

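Call:
{"name": "carry_out", "arguments": {
  "motion": [
    {"dp": [0, -0.6, -0.5], "twist": [0, 0.4, 0]},
    {"dp": [0, -0.6, -0.5], "twist": [0, 0.3, 0]},
    {"dp": [0, 0, 0], "twist": [0, 0, 0]},
    {"dp": [0.8, 0, 0], "twist": [0, 0, 0]},
    {"dp": [0.8, 0, 0], "twist": [0, 0, 0]},
    {"dp": [0.8, 0, 0], "twist": [0, 0, 0]},
    {"dp": [0.5, 0, 0], "twist": [0, 0, 0]},
    {"dp": [0, 0, 0], "twist": [0, 0, 0]}
  ]
}}

```text
time_s: 15.65
tool_pos: [561.3, 123.7, 29.0]
tcp_rot: [-0.047, -0.705, -0.046, 0.706]
ft_force: [-0.5, -0.4, -1.6]
finger_gap: 25.3
```

```bash
python3 -c "
from h import *
rep('tray',21.5)"
```

```text
t 15.65 pos [561.32 123.7   29.01] gap 25.33496257813102 F [-0.46 -0.38 -1.59] q [ 0.08  0.65  1.61 -0.    0.88  1.53]
dp total cm (tool) [ 0.75  0.1  -0.03]
twist total deg [179.73  -0.21  -0.05] dp after twist frame [ 0.75 -0.11  0.03]
twist total deg [-0.27  0.03 -0.13] dp after twist frame [ 0.75  0.11 -0.03]
```

Call:
{"name": "carry_out", "arguments": {
  "motion": [
    {"dp": [0.3, 0, 0], "twist": [0, 0, 0]},
    {"dp": [0.2, 0, 0], "twist": [0, 0, 0]},
    {"dp": [0, 0, 0], "twist": [0, 0, 0]},
    {"dp": [0, 0, 0], "twist": [0, 0, 0]}
  ]
}}

```text
time_s: 15.98
tool_pos: [560.8, 123.3, 22.5]
tcp_rot: [-0.047, -0.705, -0.045, 0.706]
ft_force: [0.0, -0.2, -2.7]
finger_gap: 25.8
```

```bash
python3 -c "
from h import *
rep('tray',21.5)"
```

```text
t 15.9833 pos [560.83 123.34  22.48] gap 25.77798259579847 F [ 0.01 -0.19 -2.73] q [ 0.08  0.66  1.61 -0.    0.87  1.53]
dp total cm (tool) [ 0.1   0.08 -0.09]
twist total deg [179.7   -0.21  -0.22] dp after twist frame [ 0.1  -0.08  0.09]
twist total deg [-0.3   0.14 -0.13] dp after twist frame [ 0.1   0.08 -0.09]
```

Call:
{"name": "carry_out", "arguments": {
  "motion": [
    {"dp": [0.15, 0, 0], "twist": [0, 0, 0]},
    {"dp": [0, 0, 0], "twist": [0, 0, 0]}
  ]
}}

```text
time_s: 16.15
tool_pos: [561.3, 123.2, 22.0]
tcp_rot: [-0.047, -0.705, -0.045, 0.706]
ft_force: [-0.6, 0.6, -2.6]
finger_gap: 25.8
```

Call:
{"name": "carry_out", "arguments": {
  "motion": [
    {"dp": [0.15, 0, 0], "twist": [0, 0, 0]},
    {"dp": [0, 0, 0], "twist": [0, 0, 0]}
  ]
}}

```text
time_s: 16.32
tool_pos: [561.9, 123.2, 22.0]
tcp_rot: [0.047, 0.706, 0.045, -0.705]
ft_force: [0.0, -0.1, -2.8]
finger_gap: 25.6
```

Call:
{"name": "carry_out", "arguments": {
  "motion": [
    {"dp": [0.2, 0, 0], "twist": [0, 0, 0]},
    {"dp": [0.1, 0, 0], "twist": [0, 0, 0]}
  ]
}}

```text
time_s: 16.48
tool_pos: [562.3, 123.1, 21.5]
tcp_rot: [0.047, 0.707, 0.045, -0.705]
ft_force: [-4.0, 0.1, 6.8]
finger_gap: 25.6
```

The wrist force turned upward (+6.8 N), so M1 is on the tray floor. I'll open partly, then check before rising.

Call:
{"name": "carry_out", "arguments": {
  "motion": [
    {"dp": [0, 0, 0], "twist": [0, 0, 0]},
    {"dp": [0, 0, 0], "twist": [0, 0, 0]},
    {"dp": [0, 0, 0], "twist": [0, 0, 0]},
    {"dp": [0, 0, 0], "twist": [0, 0, 0]},
    {"dp": [0, 0, 0], "twist": [0, 0, 0]},
    {"dp": [0, 0, 0], "twist": [0, 0, 0]},
    {"dp": [0, 0, 0], "twist": [0, 0, 0]}
  ],
  "grip": 0.3
}}

```text
time_s: 17.07
tool_pos: [563.5, 123.1, 21.8]
tcp_rot: [0.047, 0.708, 0.045, -0.704]
ft_force: [0.4, -0.1, 0.7]
finger_gap: 63.3
```

Call:
{"name": "carry_out", "arguments": {
  "motion": [
    {"dp": [-0.8, 0, 0], "twist": [0, 0, 0]},
    {"dp": [-1.5, 0, 0], "twist": [0, 0, 0]},
    {"dp": [-2, 0, 0], "twist": [0, 0, 0]},
    {"dp": [-3, 0, 0], "twist": [0, 0, 0]},
    {"dp": [-3, 0, 0], "twist": [0, 0, 0]},
    {"dp": [-3, 0, 0], "twist": [0, 0, 0]},
    {"dp": [-3, 0, 0], "twist": [0, 0, 0]},
    {"dp": [-2, 0, 0], "twist": [0, 0, 0]},
    {"dp": [0, 0, 0], "twist": [0, 0, 0]},
    {"dp": [0, 0, 0], "twist": [0, 0, 0]}
  ]
}}

```text
time_s: 17.9
tool_pos: [561.4, 123.5, 217.5]
tcp_rot: [0.047, 0.708, 0.045, -0.704]
ft_force: [-0.1, -0.6, -1.2]
finger_gap: 64.5
```

```bash
python3 -c "
from h import *; import cv2
rep()
cv2.imwrite('pics/end.png',cv2.resize(camera('scene')[:,:,::-1],None,fx=1.5,fy=1.5,interpolation=2))"
```

```text
t 17.9 pos [561.38 123.53 217.51] gap 64.46793169832198 F [-0.14 -0.56 -1.16] q [ 0.08  0.44  1.4  -0.    1.3   1.53]
```

View pics/end.png

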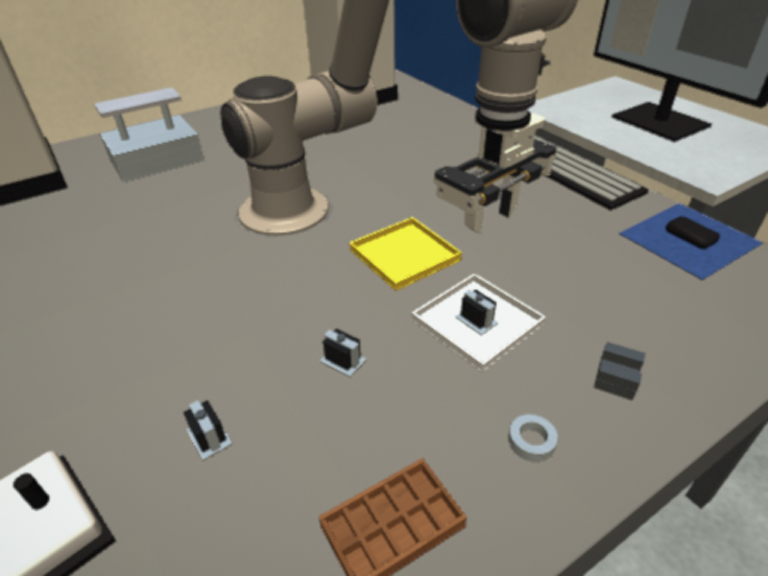

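The final picture shows the soft mount upright near the middle of the white tray, at about (478,310). The two hard ones stand in place at (343,350) and (207,427), and the gripper is clear of everything.

```bash
python3 -c "
from h import *
print(job_done())"
```

```text
the job is handed in; nothing more can be done
None
```

The soft mount is standing upright near the middle of the white tray, and I handed the job in at about 18 s of the 61 s allowed. `job_done()` reports no verdict, so the result is unconfirmed.

- **Finding the soft one:** I squeezed each mount where it stood. The right one held at 35.6 mm and the middle one at 35.7 mm, so both are hard. The left one gave to 25.7 mm, so it is the soft one.
- **Moving it:** I lifted the soft mount about 52 mm and carried it to the tray. I lowered it until the wrist force turned upward (+6.8 N), then opened the fingers.
- **Last checks:** The last picture shows the soft mount upright in the tray and the two hard ones upright and, by eye, where they began. I did not re-measure their positions. The gripper was about 200 mm above the mount, clear of everything. The yellow tray was not touched.
- **Disagreements:** The hard readings are only about 0.6 mm above the 35 mm limit, but they are well clear of the soft mount's 25.7 mm.

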